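# Index the swivel stand and stack the parts trays on it, staggered

### The arm

A 6-joint arm with a two-finger parallel gripper is mounted at the origin on the work surface. World frame = base frame: x ahead of the robot, y to its left, z up, the work surface at z = 0. Lengths are in m, angles in rad, forces in N, time in s.
With the tool pointing down it reaches from about 0.3 to 0.775 m from the base axis. Payload 14.6 kg.
Tool frame: the origin (TCP) lies at the very end of the fingers, on their centre line; the grasp point (between the pads) lies 19 mm behind it; z points along the fingers, y is the line along which they close (so a half turn about z gives the same grasp; the last joint's range is limited). The gripper opens to 94 mm and grips with 3 to 60 N. Pads are 16 mm wide; open, the fingers measure 119 mm over their backs; the gripper's body (75 mm by 177 mm) begins 78 mm behind the grasp point.
Start: joints at [1.229, 0.3, 1.521, -0, 1.321, -0.067], TCP at [0.149, 0.529, 0.205] pointing down, gripper open.
Joint ranges: [-3.03, 3.03], [-0.79, 2.21], [0.23, 2.52], [-1.04, 4.18], [0, 3.07], [-2.55, 2.55]. Speed limits (rad/s): [2.22, 2.22, 2.57, 3.14, 3.14, 3.14].

### API

Orientations are given as [roll, pitch, yaw] about the fixed x, y, z axes, in that order (R = Rz(yaw) Ry(pitch) Rx(roll)).
In Python, from station import ctrl gives the robot as it stands.
- The arm moves only by the shell command python3 -m pendant 'ROWS' [OPENING] [FORCE]. ROWS is JSON, a list of rows, each a list of 2 entries, a list of its own where there are three numbers: the shift along the world's x, y, z in cm, then the turn about the world's z in rad. A call has 1 to 20 rows; each row shifts and turns the commanded pose from where the row before left it; what a row does not reach is not made up. A row lasts 1/12 s, in which the tool goes at most 41.7 mm and 7.16 degrees, less where a joint would pass 70% of its speed; a pose out of reach is approached as far as the arm can. A call is refused whole if a number of a shift passes 4.17 or a number of a turn 0.125, either way. A call with a gripper value outside its range is refused whole. OPENING is the opening, from 0 (shut) to 1 (fully open), set as the call begins (- or left out, the last holds). The fingers move at their own pace and stop on an object; FORCE is the grip in N (left out, the last holds). Time passes only in rows, so rows that do not move let the fingers close. It gives the time, the measured TCP pose, the force, the opening and the grip force at its end, in the units of the state.
- ctrl.get_obs(): the state, without advancing time (a new reading comes with each control period).
- ctrl.camera(name): name is "side" or "top"; returns a dict with "color" (400x640x3 uint8, red, green, blue), "intrinsics" (3x3 intrinsics, pixels), "camera_from_world" (4x4, takes a point from world to camera coordinates). Camera axes: x right, y down, z forward; pixel columns grow to the right and rows downward; lengths in m; the calibration is good to about 2 mm. A picture is of the moment at which its call begins. There is no depth.
- ctrl.hand_in(): hands the job in; it is judged then, once.
The state is a dict: "time_s": time; "qpos": joint angles; "joint_vel": joint speeds; "tau": joint torques, N m; "ee_pos": TCP position; "eef_rot": TCP orientation; "force": force on the tool from outside, world axes, zero at the start; "moment": the same for the moment, N m; "grip_width": finger opening in m; "grip_force": force on a finger pad.
Only numpy, scipy, OpenCV 4.12 (cv2) and the standard library are available. Lean on these libraries where they do the work, as an engineer would, in place of code of your own. Each camera call takes 0.05 s, during which the arm holds its last target. There are 200 camera calls.

### The job

The swivel stand is locked with its knob over the left-hand index hole: draw the spring pin, turn the stand until the knob is over the middle hole and let the pin drop home. Then stack all the blue parts trays on its dock, lengthways with the dock, staggered about 12 mm to alternate ends of the dock so that each one's foot sits inside the rim below and a strip of every tray stays open, the bottom one shifted towards the side of the table where the work lamp stands. When the stack is up, draw the pin again, turn the stand one hole on towards the lamp's side (left or right), with the pin home in that hole and the stack still in order, and leave the other things on the table where they are.

Things in the scene. Friction and masses are not known exactly. Their poses are not given: they have to be found in the camera images.
- stand: fixed base of the swivel stand: grey disc 276 mm across, its top 22 mm above the table. Origin on its vertical turning axis at table height; x points away from the robot, y to the left. In its top, 115 mm from the axis, are three index holes 15 mm wide and 14 mm deep: the middle one at -x, the others 50 degrees (0.873 rad) to either side. Its place and yaw (up to 0.2 rad) vary
- swivel (a joint): angle of the turning head (aluminium disc 170 mm across, with an arm that carries the pin), rad: 0 with the pin over the left hole (y+), 0.873 over the middle one (nearest the robot), 1.745 over the right one; grows anticlockwise from above; stops 0.03 rad beyond the end holes. Friction 0.15 N m: it stays where it is left, but cannot turn while the pin is in a hole
- pin (a joint): how far the spring pin is drawn, m: 0 fully home in a hole, 0.010 when its round tip (12 mm across) is level with the face of the base, at most 0.022. A spring pulls it down with 4.5 N when home, 7.8 N fully drawn. Let go between holes it rests on the face (0.010), and drops in when turned over a hole
- knob (a point): middle of the pin's black round knob, 26 mm across, 34 mm high (16 to 18 mm either way from this point), on the outer end of the head's arm, 115 mm from the axis. Drawn straight up by the knob and held up, it swings the head round; it rises with the pin. With the pin home the knob's foot is 4 mm above a round boss 28 mm across on the arm
- dock (a point): dock on the head: low steel frame outlined like a tray, 100 mm (its y) x 56 mm (its x), walls 4 mm, 12 mm deep. The point: middle of its upper rim, on the turning axis, 52 mm above the table. Axes turn with the head: -x points to the knob; y points left with the pin in the middle hole. A tray on it has its origin 4 mm lower than this, its x along this y, shifted about 12 mm; the next 34 mm higher
- hole_left (a point): mouth of the left index hole
- hole_middle (a point): mouth of the middle index hole
- hole_right (a point): mouth of the right index hole
- tray1: open blue plastic parts tray, 100 mm long (x) x 56 mm wide (y) x 38 mm high over all, walls 4 mm, 0.11 to 0.22 kg; the hardware in it is fixed in and low. Under its body is a foot 36 (x) x 40 (y) x 4 mm high. Origin: middle of the foot's underside, z up, rim at z = 38 mm. 3 or 4 of the 5 trays are present (an absent one gives None)
- tray2: a tray like tray1. Its foot drops into the mouth (inside 92 x 48 mm) of the tray or dock below, so that the body's flat underside rests on that rim: each tray raises the stack by 34 mm. A foot has 28 mm of play either way lengthways and 4 mm crossways
- tray3: a tray like tray1
- tray4: a tray like tray1
- tray5: a tray like tray1
- lamp: the work lamp, a round black lamp head on a yellow battery box 110 x 130 mm, 190 mm high, fixed on the table to the left (y+) or to the right (y-); origin under its middle. A white tub stands on the opposite side
- tape: bystander: roll of tape, 84 mm across, 24 mm high, lying flat
- jar: bystander: brown jar, 52 mm across, 60 mm high
- tin: bystander: tin, 90 mm across, 100 mm high
- screwdriver: bystander: screwdriver lying flat
- wrench: bystander: wrench lying flat
Not all that is in view belongs to the job. Leave any white look-alike of the tray3 alone. What is shaped like the tray1 but red is not meant.

How it is judged:
On the way, in this order (a step that is already met when the one before it is completed fails the run):
1. the stand is locked with the pin home in the middle hole (value of joint swivel between 0.8427 and 0.9027 rad and value of joint pin below 0.003 m), for 0.3 s.
2. all trays are stacked, staggered, on the dock, with the pin home in the middle hole (all of step 1 and ((world y of lamp above 0 m and ((z of tray1 in the frame of dock between -0.01 and 0.002 m and y of tray1 in the frame of dock between 0.004 and 0.02 m) or (z of tray1 in the frame of dock between 0.024 and 0.036 m and y of tray1 in the frame of dock between -0.02 and -0.004 m) or (z of tray1 in the frame of dock between 0.058 and 0.07 m and y of tray1 in the frame of dock between 0.004 and 0.02 m) or (z of tray1 in the frame of dock between 0.092 and 0.104 m and y of tray1 in the frame of dock between -0.02 and -0.004 m)) and ((z of tray2 in the frame of dock between -0.01 and 0.002 m and y of tray2 in the frame of dock between 0.004 and 0.02 m) or (z of tray2 in the frame of dock between 0.024 and 0.036 m and y of tray2 in the frame of dock between -0.02 and -0.004 m) or (z of tray2 in the frame of dock between 0.058 and 0.07 m and y of tray2 in the frame of dock between 0.004 and 0.02 m) or (z of tray2 in the frame of dock between 0.092 and 0.104 m and y of tray2 in the frame of dock between -0.02 and -0.004 m)) and ((z of tray3 in the frame of dock between -0.01 and 0.002 m and y of tray3 in the frame of dock between 0.004 and 0.02 m) or (z of tray3 in the frame of dock between 0.024 and 0.036 m and y of tray3 in the frame of dock between -0.02 and -0.004 m) or (z of tray3 in the frame of dock between 0.058 and 0.07 m and y of tray3 in the frame of dock between 0.004 and 0.02 m) or (z of tray3 in the frame of dock between 0.092 and 0.104 m and y of tray3 in the frame of dock between -0.02 and -0.004 m)) and ((z of tray4 in the frame of dock between -0.01 and 0.002 m and y of tray4 in the frame of dock between 0.004 and 0.02 m) or (z of tray4 in the frame of dock between 0.024 and 0.036 m and y of tray4 in the frame of dock between -0.02 and -0.004 m) or (z of tray4 in the frame of dock between 0.058 and 0.07 m and y of tray4 in the frame of dock between 0.004 and 0.02 m) or (z of tray4 in the frame of dock between 0.092 and 0.104 m and y of tray4 in the frame of dock between -0.02 and -0.004 m)) and ((z of tray5 in the frame of dock between -0.01 and 0.002 m and y of tray5 in the frame of dock between 0.004 and 0.02 m) or (z of tray5 in the frame of dock between 0.024 and 0.036 m and y of tray5 in the frame of dock between -0.02 and -0.004 m) or (z of tray5 in the frame of dock between 0.058 and 0.07 m and y of tray5 in the frame of dock between 0.004 and 0.02 m) or (z of tray5 in the frame of dock between 0.092 and 0.104 m and y of tray5 in the frame of dock between -0.02 and -0.004 m))) or (world y of lamp below 0 m and ((z of tray1 in the frame of dock between -0.01 and 0.002 m and y of tray1 in the frame of dock between -0.02 and -0.004 m) or (z of tray1 in the frame of dock between 0.024 and 0.036 m and y of tray1 in the frame of dock between 0.004 and 0.02 m) or (z of tray1 in the frame of dock between 0.058 and 0.07 m and y of tray1 in the frame of dock between -0.02 and -0.004 m) or (z of tray1 in the frame of dock between 0.092 and 0.104 m and y of tray1 in the frame of dock between 0.004 and 0.02 m)) and ((z of tray2 in the frame of dock between -0.01 and 0.002 m and y of tray2 in the frame of dock between -0.02 and -0.004 m) or (z of tray2 in the frame of dock between 0.024 and 0.036 m and y of tray2 in the frame of dock between 0.004 and 0.02 m) or (z of tray2 in the frame of dock between 0.058 and 0.07 m and y of tray2 in the frame of dock between -0.02 and -0.004 m) or (z of tray2 in the frame of dock between 0.092 and 0.104 m and y of tray2 in the frame of dock between 0.004 and 0.02 m)) and ((z of tray3 in the frame of dock between -0.01 and 0.002 m and y of tray3 in the frame of dock between -0.02 and -0.004 m) or (z of tray3 in the frame of dock between 0.024 and 0.036 m and y of tray3 in the frame of dock between 0.004 and 0.02 m) or (z of tray3 in the frame of dock between 0.058 and 0.07 m and y of tray3 in the frame of dock between -0.02 and -0.004 m) or (z of tray3 in the frame of dock between 0.092 and 0.104 m and y of tray3 in the frame of dock between 0.004 and 0.02 m)) and ((z of tray4 in the frame of dock between -0.01 and 0.002 m and y of tray4 in the frame of dock between -0.02 and -0.004 m) or (z of tray4 in the frame of dock between 0.024 and 0.036 m and y of tray4 in the frame of dock between 0.004 and 0.02 m) or (z of tray4 in the frame of dock between 0.058 and 0.07 m and y of tray4 in the frame of dock between -0.02 and -0.004 m) or (z of tray4 in the frame of dock between 0.092 and 0.104 m and y of tray4 in the frame of dock between 0.004 and 0.02 m)) and ((z of tray5 in the frame of dock between -0.01 and 0.002 m and y of tray5 in the frame of dock between -0.02 and -0.004 m) or (z of tray5 in the frame of dock between 0.024 and 0.036 m and y of tray5 in the frame of dock between 0.004 and 0.02 m) or (z of tray5 in the frame of dock between 0.058 and 0.07 m and y of tray5 in the frame of dock between -0.02 and -0.004 m) or (z of tray5 in the frame of dock between 0.092 and 0.104 m and y of tray5 in the frame of dock between 0.004 and 0.02 m)))) and x of tray1 in the frame of dock between -0.012 and 0.012 m and angle between each of tray1, tray2, tray3, tray4, tray5's own z axis and vertical below 0.1 rad and angle between the x axis of each of tray1, tray2, tray3, tray4, tray5 and the y axis of dock, either way round below 0.15 rad and x of tray2 in the frame of dock between -0.012 and 0.012 m and x of tray3 in the frame of dock between -0.012 and 0.012 m and x of tray4 in the frame of dock between -0.012 and 0.012 m and x of tray5 in the frame of dock between -0.012 and 0.012 m and linear speed of each of tray1, tray2, tray3, tray4, tray5 below 0.03 m/s), for 0.3 s.
3. the stand is locked with the pin home in the hole on the lamp's side (((world y of lamp above 0 m and value of joint swivel between -0.03 and 0.03 rad and value of joint pin below 0.003 m) or (world y of lamp below 0 m and value of joint swivel between 1.7153 and 1.7753 rad and value of joint pin below 0.003 m))), for 0.3 s.
At the end, for the whole second after the job is handed in: Pin home (3 mm) in the lamp-side hole (0.03 rad). All trays at rest, upright (0.1 rad), stacked lengthways on the dock (0.15 rad), within 12 mm of its midline and 6 mm of their level height, shifted 4 to 20 mm along it, the bottom one to the lamp's end (as at the middle hole), then alternately (((world y of lamp above 0 m and value of joint swivel between -0.03 and 0.03 rad and value of joint pin below 0.003 m and ((z of tray1 in the frame of dock between -0.01 and 0.002 m and y of tray1 in the frame of dock between 0.004 and 0.02 m) or (z of tray1 in the frame of dock between 0.024 and 0.036 m and y of tray1 in the frame of dock between -0.02 and -0.004 m) or (z of tray1 in the frame of dock between 0.058 and 0.07 m and y of tray1 in the frame of dock between 0.004 and 0.02 m) or (z of tray1 in the frame of dock between 0.092 and 0.104 m and y of tray1 in the frame of dock between -0.02 and -0.004 m)) and ((z of tray2 in the frame of dock between -0.01 and 0.002 m and y of tray2 in the frame of dock between 0.004 and 0.02 m) or (z of tray2 in the frame of dock between 0.024 and 0.036 m and y of tray2 in the frame of dock between -0.02 and -0.004 m) or (z of tray2 in the frame of dock between 0.058 and 0.07 m and y of tray2 in the frame of dock between 0.004 and 0.02 m) or (z of tray2 in the frame of dock between 0.092 and 0.104 m and y of tray2 in the frame of dock between -0.02 and -0.004 m)) and ((z of tray3 in the frame of dock between -0.01 and 0.002 m and y of tray3 in the frame of dock between 0.004 and 0.02 m) or (z of tray3 in the frame of dock between 0.024 and 0.036 m and y of tray3 in the frame of dock between -0.02 and -0.004 m) or (z of tray3 in the frame of dock between 0.058 and 0.07 m and y of tray3 in the frame of dock between 0.004 and 0.02 m) or (z of tray3 in the frame of dock between 0.092 and 0.104 m and y of tray3 in the frame of dock between -0.02 and -0.004 m)) and ((z of tray4 in the frame of dock between -0.01 and 0.002 m and y of tray4 in the frame of dock between 0.004 and 0.02 m) or (z of tray4 in the frame of dock between 0.024 and 0.036 m and y of tray4 in the frame of dock between -0.02 and -0.004 m) or (z of tray4 in the frame of dock between 0.058 and 0.07 m and y of tray4 in the frame of dock between 0.004 and 0.02 m) or (z of tray4 in the frame of dock between 0.092 and 0.104 m and y of tray4 in the frame of dock between -0.02 and -0.004 m)) and ((z of tray5 in the frame of dock between -0.01 and 0.002 m and y of tray5 in the frame of dock between 0.004 and 0.02 m) or (z of tray5 in the frame of dock between 0.024 and 0.036 m and y of tray5 in the frame of dock between -0.02 and -0.004 m) or (z of tray5 in the frame of dock between 0.058 and 0.07 m and y of tray5 in the frame of dock between 0.004 and 0.02 m) or (z of tray5 in the frame of dock between 0.092 and 0.104 m and y of tray5 in the frame of dock between -0.02 and -0.004 m))) or (world y of lamp below 0 m and value of joint swivel between 1.7153 and 1.7753 rad and value of joint pin below 0.003 m and ((z of tray1 in the frame of dock between -0.01 and 0.002 m and y of tray1 in the frame of dock between -0.02 and -0.004 m) or (z of tray1 in the frame of dock between 0.024 and 0.036 m and y of tray1 in the frame of dock between 0.004 and 0.02 m) or (z of tray1 in the frame of dock between 0.058 and 0.07 m and y of tray1 in the frame of dock between -0.02 and -0.004 m) or (z of tray1 in the frame of dock between 0.092 and 0.104 m and y of tray1 in the frame of dock between 0.004 and 0.02 m)) and ((z of tray2 in the frame of dock between -0.01 and 0.002 m and y of tray2 in the frame of dock between -0.02 and -0.004 m) or (z of tray2 in the frame of dock between 0.024 and 0.036 m and y of tray2 in the frame of dock between 0.004 and 0.02 m) or (z of tray2 in the frame of dock between 0.058 and 0.07 m and y of tray2 in the frame of dock between -0.02 and -0.004 m) or (z of tray2 in the frame of dock between 0.092 and 0.104 m and y of tray2 in the frame of dock between 0.004 and 0.02 m)) and ((z of tray3 in the frame of dock between -0.01 and 0.002 m and y of tray3 in the frame of dock between -0.02 and -0.004 m) or (z of tray3 in the frame of dock between 0.024 and 0.036 m and y of tray3 in the frame of dock between 0.004 and 0.02 m) or (z of tray3 in the frame of dock between 0.058 and 0.07 m and y of tray3 in the frame of dock between -0.02 and -0.004 m) or (z of tray3 in the frame of dock between 0.092 and 0.104 m and y of tray3 in the frame of dock between 0.004 and 0.02 m)) and ((z of tray4 in the frame of dock between -0.01 and 0.002 m and y of tray4 in the frame of dock between -0.02 and -0.004 m) or (z of tray4 in the frame of dock between 0.024 and 0.036 m and y of tray4 in the frame of dock between 0.004 and 0.02 m) or (z of tray4 in the frame of dock between 0.058 and 0.07 m and y of tray4 in the frame of dock between -0.02 and -0.004 m) or (z of tray4 in the frame of dock between 0.092 and 0.104 m and y of tray4 in the frame of dock between 0.004 and 0.02 m)) and ((z of tray5 in the frame of dock between -0.01 and 0.002 m and y of tray5 in the frame of dock between -0.02 and -0.004 m) or (z of tray5 in the frame of dock between 0.024 and 0.036 m and y of tray5 in the frame of dock between 0.004 and 0.02 m) or (z of tray5 in the frame of dock between 0.058 and 0.07 m and y of tray5 in the frame of dock between -0.02 and -0.004 m) or (z of tray5 in the frame of dock between 0.092 and 0.104 m and y of tray5 in the frame of dock between 0.004 and 0.02 m)))) and x of tray1 in the frame of dock between -0.012 and 0.012 m and angle between each of tray1, tray2, tray3, tray4, tray5's own z axis and vertical below 0.1 rad and angle between the x axis of each of tray1, tray2, tray3, tray4, tray5 and the y axis of dock, either way round below 0.15 rad and x of tray2 in the frame of dock between -0.012 and 0.012 m and x of tray3 in the frame of dock between -0.012 and 0.012 m and x of tray4 in the frame of dock between -0.012 and 0.012 m and x of tray5 in the frame of dock between -0.012 and 0.012 m and linear speed of each of tray1, tray2, tray3, tray4, tray5 below 0.03 m/s); the robot touches nothing.
It fails at once if the tape is pushed more than 4 cm from its place (distance of tape from where it was at the start of the episode above 0.04 m).
It fails at once if the jar is pushed more than 4 cm from its place (distance of jar from where it was at the start of the episode above 0.04 m).
It fails at once if the tin is pushed more than 4 cm from its place (distance of tin from where it was at the start of the episode above 0.04 m).
It fails at once if the screwdriver is pushed more than 4 cm from its place (distance of screwdriver from where it was at the start of the episode above 0.04 m).
It fails at once if the wrench is pushed more than 4 cm from its place (distance of wrench from where it was at the start of the episode above 0.04 m).
Of tray1, tray2, tray3, tray4, tray5 only 3 to 4 are there at a start; the rules pass over those that are not, and their reading is None.
At some moment in a run one of tray1, tray2, tray3, tray4, tray5 may be knocked a few centimetres aside while the robot is not near it.
Once in a run the grip may slacken for a moment while it holds something.
It also fails if it takes over 210 s, if anything falls off the work surface, if the arm or the gripper's body presses on something with over 40 N, if the wrist force passes 120 N, or if a joint passes its speed limit or range.

## Working session

There is one attempt and no reset: what is moved stays moved. The work goes in short steps, Python scripts to look and compute and a shell command to move; the robot and the scene stay as the last step left them, time stands still between calls to the robot, and variables do not carry over. Pictures are saved under pics/ and viewed, at most 14 in all, crops included, and the job is handed in when it is done.

```bash
mkdir -p pics; cat > h.py <<'E'
import numpy as np, cv2
from station import ctrl
def snap(name,fn=None):
    c=ctrl.camera(name)
    if fn: cv2.imwrite('pics/'+fn,c['color'][:,:,::-1])
    return c
def ray(c,u,v,z):
    K=np.array(c['intrinsics']);T=np.array(c['camera_from_world'])
    d=T[:3,:3].T@np.linalg.solve(K,[u,v,1]);o=-T[:3,:3].T@T[:3,3]
    return o+d*(z-o[2])/d[2]
def proj(c,p):
    K=np.array(c['intrinsics']);T=np.array(c['camera_from_world'])
    q=K@(T[:3,:3]@np.array(p)+T[:3,3]);return q[:2]/q[2]
E
python3 - <<'E'
from h import *
for n in('top','side'):
    c=snap(n,n+'1.png');T=np.array(c['camera_from_world']);print(n,-T[:3,:3].T@T[:3,3],np.array(c['intrinsics'])[0,0]);print(T[:3,:3].round(3))
print(ctrl.get_obs())
E
```

```text
top [ 0.36266129 -0.01504221  1.5121473 ] 469.1747827459221
[[-0.001 -1.    -0.016]
 [-0.995  0.002 -0.104]
 [ 0.104  0.016 -0.994]]
side [-0.21654531 -0.71848822  0.74428039] 373.7174927769501
[[ 0.692 -0.722  0.001]
 [-0.398 -0.383 -0.833]
 [ 0.602  0.577 -0.553]]
{'time_s': 0.1, 'qpos': array([ 1.22940593e+00,  3.00366878e-01,  1.52150887e+00,  1.33060237e-05,
        1.32071157e+00, -6.65881905e-02]), 'joint_vel': array([-0.00068075, -0.00126876, -0.00089193, -0.0002435 ,  0.00116955,
        0.00091723]), 'tau': array([ 1.11662896e-03, -5.32633567e+01, -3.53293526e+01,  7.09792902e-02,
        2.33358733e-02, -6.72897727e-05]), 'ee_pos': array([0.1491608 , 0.52914432, 0.20497405]), 'eef_rot': array([-3.14060106e+00, -7.90435739e-05,  2.86678711e+00]), 'force': array([0.60395335, 0.4153106 , 0.03210923]), 'moment': array([-0.00981351,  0.04045492,  0.01792687]), 'grip_force': 0.0, 'grip_width': 0.09395321147758515}
```

View pics/top1.png

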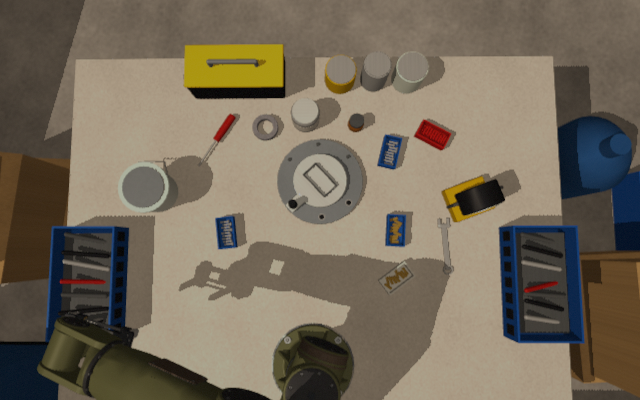

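View pics/side1.png

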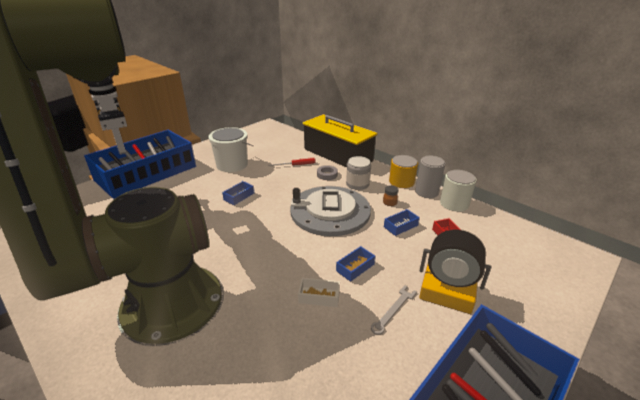

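The candidates in the top picture are blue trays at (391,151), (396,230) and (227,232). The red one at (433,134) and the white one at (397,276) are look-alikes, and the big blue bins are not trays. The lamp is at right (475,197), y-, so the final hole is the right one. The stand centre is at about (321,181) with the knob at (293,204). I'll confirm this in an enlarged crop and measure.

```bash
cat >> h.py <<'E'
from scipy.optimize import minimize
S=6
def bluehulls(c,box=None,lo=60):
    im=c['color'].astype(int);m=((im[...,2]>im[...,0]*1.7)&(im[...,2]>im[...,1]*1.25)&(im[...,2]>lo)).astype(np.uint8)
    m=cv2.morphologyEx(m,cv2.MORPH_CLOSE,np.ones((5,5)))
    if box: k=np.zeros_like(m);k[box[1]:box[3],box[0]:box[2]]=1;m=m*k
    n,l,s,ce=cv2.connectedComponentsWithStats(m);return [(l==i,s[i],ce[i]) for i in range(1,n) if 60<s[i][4]<2500]
def hullimg(pts,off,sh):
    h=cv2.convexHull(((np.array(pts)-off+.5)*S*16-8).round().astype(np.int32).reshape(-1,1,2))
    im=np.zeros(sh,np.uint8);cv2.fillConvexPoly(im,h,1,shift=4);return im
def corners(x,y,th,z0):
    R=np.array([[np.cos(th),-np.sin(th)],[np.sin(th),np.cos(th)]])
    return [np.r_[R@[a,b]+[x,y],z] for a in(-.05,.05) for b in(-.028,.028) for z in(z0+.004,z0+.038)]
def fit(views,x,y,z0=0.):
    "views: list of (cam,mask)"
    D=[]
    for c,m in views:
        v,u=np.nonzero(m);off=np.array([u.min()-10,v.min()-10]);sh=((v.max()-v.min()+21)*S,(u.max()-u.min()+21)*S)
        q=np.array([[a+i,b+j] for a,b in zip(u,v) for i in(-.45,.45) for j in(-.45,.45)])
        D.append((c,off,sh,hullimg(q,off,sh)))
    def cost(p):
        t=0
        for c,off,sh,H in D:
            M=hullimg([proj(c,k) for k in corners(p[0]/100,p[1]/100,p[2]*.3,z0)],off,sh);t+=1-(M&H).sum()/(M|H).sum()
        return t/len(D)
    best=None
    for th in np.arange(-1.5,1.6,.5):
        r=minimize(cost,[x*100,y*100,th/.3],method='Nelder-Mead',options=dict(initial_simplex=np.array([[x*100,y*100,th/.3]]*4)+np.array([[0,0,0],[1,0,0],[0,1,0],[0,0,1]]),maxiter=120))
        if best is None or r.fun<best.fun:best=r
    p=best.x;return p[0]/100,p[1]/100,p[2]*.3,best.fun
E
python3 - <<'E'
from h import *
c=snap('top');s=snap('side')
cv2.imwrite('pics/crop1.png',cv2.resize(c['color'][110:300,200:460,::-1],None,fx=3,fy=3,interpolation=cv2.INTER_CUBIC))
bs=bluehulls(s)
for m,st,ce in bluehulls(c):
    p=ray(c,*ce,.025);q=proj(s,p)
    if st[4]>900: continue
    k=[b for b in bs if np.hypot(*(b[2]-q))<14]
    print(ce.round(),st[4],'top',np.round(fit([(c,m)],p[0],p[1]),4))
    if k: print('  side',k[0][2].round(),np.round(fit([(s,k[0][0])],p[0],p[1]),4),'both',np.round(fit([(c,m),(s,k[0][0])],p[0],p[1]),4))
# stand: grey base ellipse
g=c['color'].astype(int)
for u,v,z in [(321,181,.022),(320,179,.052),(293,204,.06)]: print(u,v,ray(c,u,v,z).round(3))
E
```

```text
[389. 151.] 362 top [ 0.6713 -0.2487 -0.2387  0.0187]
  side [401. 221.] [ 0.6701 -0.2477  2.9992  0.0899] both [ 0.671  -0.2485 -0.2363  0.0649]
[396. 230.] 359 top [ 0.4192 -0.2625 -0.0508  0.0418]
  side [352. 263.] [ 0.4179 -0.2596  0.0312  0.1492] both [ 0.4189 -0.2626 -0.0434  0.101 ]
[225. 232.] 347 top [0.4129 0.2754 0.1008 0.0716]
321 181 [ 0.576 -0.028  0.022]
320 179 [ 0.578 -0.024  0.052]
293 204 [0.499 0.06  0.06 ]
```

View pics/crop1.png

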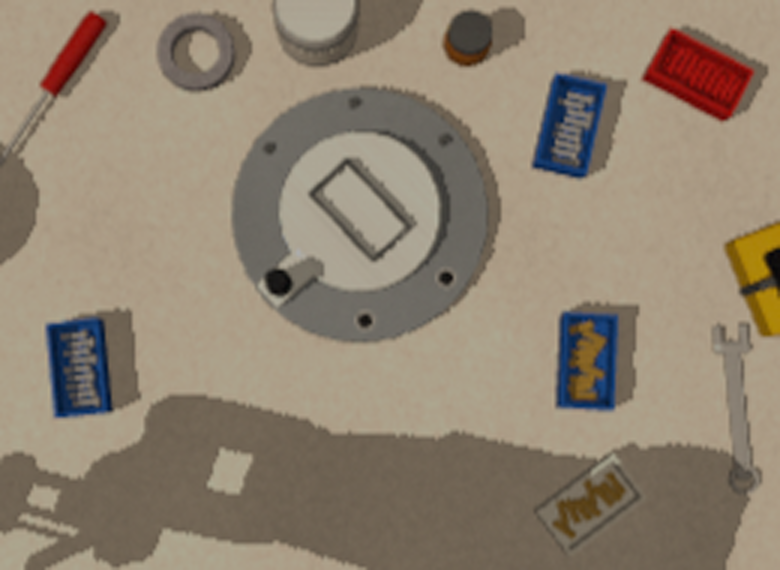

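The crop shows three blue trays, and the stand axis at crop (364,214). The knob is at (278,283), the middle hole at (365,320) and the right hole at (446,278). Red and white look-alikes are excluded. Next I measure the axis, holes and knob precisely.

```bash
cat >> h.py <<'E'
def tri(o):
    A=[];b=[]
    for c,(u,v) in o:
        P=np.array(c['intrinsics'])@np.array(c['camera_from_world'])[:3]
        for r,w in((0,u),(1,v)): A.append(P[r,:3]-w*P[2,:3]);b.append(w*P[2,3]-P[r,3])
    return np.linalg.lstsq(np.array(A),np.array(b),rcond=None)[0]
def dark(c,u,v,r=12,t=40):
    g=c['color'].max(2);y0,x0=int(v)-r,int(u)-r
    m=(g[y0:y0+2*r,x0:x0+2*r]<t).astype(np.uint8);n,l,s,ce=cv2.connectedComponentsWithStats(m)
    return [(ce[i]+[x0,y0],s[i][4],s[i][2:4]) for i in range(1,n) if s[i][4]>4]
E
python3 - <<'E'
from h import *
c=snap('top');s=snap('side')
hsv=cv2.cvtColor(c['color'],cv2.COLOR_RGB2HSV).astype(int)
m=((hsv[...,1]<30)&(hsv[...,2]>70)&(hsv[...,2]<150)).astype(np.uint8)
k=np.zeros_like(m);cv2.circle(k,(321,181),50,1,-1);m*=k
n,l,st,ce=cv2.connectedComponentsWithStats(m);i=1+st[1:,4].argmax()
h=cv2.convexHull(np.argwhere(l==i)[:,::-1].astype(np.int32))[:,0]
P=np.array([ray(c,*q,.022)[:2] for q in h])
A=np.c_[2*P,np.ones(len(P))];q=np.linalg.lstsq(A,(P**2).sum(1),rcond=None)[0];print('axis',q[:2],'r',np.sqrt(q[2]+q[:2]@q[:2]),len(P))
for u,v in((321.5,216.6),(348.6,202.6)):
    for d in dark(c,u,v,6,60): print('hole',d,ray(c,*d[0],.022),ray(c,*d[0],.022)[:2]-q[:2])
kt=dark(c,293,204,10,40);ks=dark(s,296,195,12,40);print(kt,ks)
print('knob',tri([(c,kt[0][0]),(s,ks[0][0])]))
cv2.imwrite('pics/sidecrop.png',cv2.resize(s['color'][170:250,270:390,::-1],None,fx=6,fy=6,interpolation=cv2.INTER_CUBIC))
b=[b for b in bluehulls(s) if 200<b[2][0]<260 and 180<b[2][1]<205][0];t=[b for b in bluehulls(c) if np.hypot(*(b[2]-[226,232]))<10][0]
print(np.round(fit([(c,t[0]),(s,b[0])],.41,.275),4), np.round(fit([(s,b[0])],.41,.275),4))
E
```

```text
axis [ 0.57694879 -0.02342858] r 0.13460386664198937 38
hole (array([321.45454545, 216.36363636]), np.int32(11), array([4, 4], dtype=int32)) [ 0.46275674 -0.02892685  0.022     ] [-0.11419205 -0.00549826]
hole (array([348.18181818, 202.18181818]), np.int32(11), array([4, 4], dtype=int32)) [ 0.50787455 -0.1142457   0.022     ] [-0.06907424 -0.09081712]
[(array([292.46938776, 203.63265306]), np.int32(49), array([8, 8], dtype=int32))] []Traceback (most recent call last):
  File "<stdin>", line 13, in <module>
IndexError: list index out of range
```

```bash
python3 - <<'E'
from h import *
c=snap('top');s=snap('side')
kt=dark(c,293,204,10,40);ks=dark(s,296,195,14,70);print(kt,ks)
for z in(.05,.06,.07,.08,.09): print(z,proj(s,[.4985,.0612,z]).round(1),proj(c,[.4985,.0612,z]).round(1))
cv2.imwrite('pics/sidecrop.png',cv2.resize(s['color'][170:250,270:390,::-1],None,fx=6,fy=6,interpolation=cv2.INTER_NEAREST))
b=[b for b in bluehulls(s,lo=40) if 200<b[2][0]<260 and 180<b[2][1]<205];t=[b for b in bluehulls(c) if np.hypot(*(b[2]-[226,232]))<10][0]
print([x[1:] for x in b])
for x in b: print(np.round(fit([(c,t[0]),(s,x[0])],.41,.275),4), np.round(fit([(s,x[0])],.41,.275),4))
E
```

```text
[(array([292.46938776, 203.63265306]), np.int32(49), array([8, 8], dtype=int32))] [(array([296.26027397, 195.        ]), np.int32(73), array([ 7, 14], dtype=int32))]
0.05 [296.  198.5] [292.7 204.4]
0.06 [295.9 196. ] [292.5 204.1]
0.07 [295.8 193.5] [292.4 203.8]
0.08 [295.8 191. ] [292.2 203.5]
0.09 [295.7 188.4] [292.  203.2]
[]
```

```bash
ls . pics
```

```text
.:
h.py
pics

pics:
crop1.png
side1.png
sidecrop.png
top1.png
```

View pics/sidecrop.png

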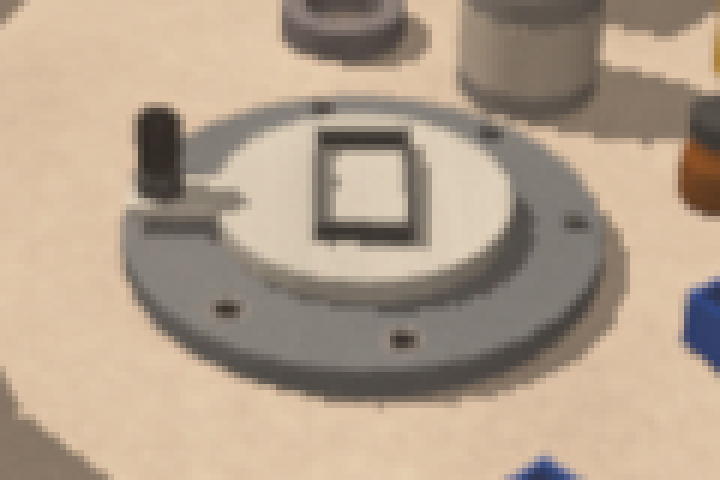

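The knob spans rows 188–202, so its centre is at z≈0.064 and xy (0.499,0.061). The holes and axis agree: axis (0.577,-0.023), stand yaw 0.05. Moving to the knob, with the fingers closing tangentially (yaw 2.32).

```bash
python3 -m pendant '[[[2.2,-2.92,-0.3],-0.034],[[2.2,-2.92,-0.3],-0.034],[[2.2,-2.92,-0.3],-0.034],[[2.2,-2.92,-0.3],-0.034],[[2.2,-2.92,-0.3],-0.034],[[2.2,-2.92,-0.3],-0.034],[[2.2,-2.92,-0.3],-0.034],[[2.2,-2.92,-0.3],-0.034],[[2.2,-2.92,-0.3],-0.034],[[2.2,-2.92,-0.3],-0.034],[[2.2,-2.92,-0.3],-0.034],[[2.2,-2.92,-0.3],-0.034],[[2.2,-2.92,-0.3],-0.034],[[2.2,-2.92,-0.3],-0.034],[[2.2,-2.92,-0.3],-0.034],[[2.2,-2.92,-0.3],-0.034],[[0,0,0],0],[[0,0,0],0]]' 0.6 25
python3 - <<'E'
from h import *
o=ctrl.get_obs();print(o['qpos'])
c=snap('top','top2.png')
for m,st,ce in bluehulls(c): print(ce,st)
E
```

```text
time_s: 1.9
ee_pos: [0.5015, 0.061, 0.157]
eef_rot: [-3.141, -0.001, 2.32]
force: [-0.8, 0.3, -0.2]
grip_width: 0.0563
grip_force: 0.0
[ 4.84520026e-02  2.48132764e-01  1.70478890e+00  6.71696117e-05
  1.18959407e+00 -7.01035209e-01]
[389.29714286 150.38571429] [378 135  24  34 350]
[396.06760563 229.85633803] [386 215  20  31 355]
[225.55737705 231.46994536] [216 216  21  33 366]
[ 83.16307947 279.32201987] [  46  226   69  116 1208]
```

View pics/top2.png

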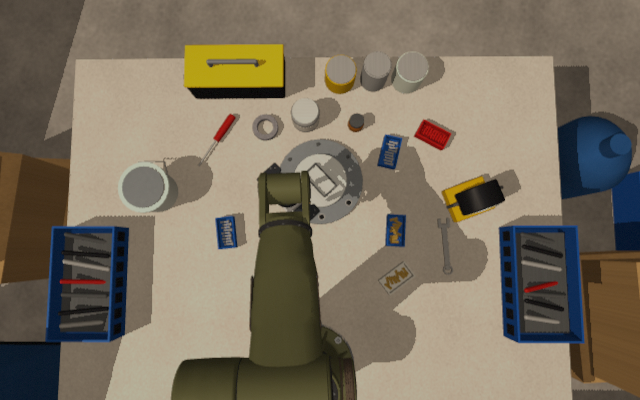

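With the arm moved, the picture still shows only three blue trays at (389,150), (396,230) and (226,231), and nothing was hidden. Descending onto the knob and gripping.

```bash
python3 -m pendant '[[[-0.2,0,-3.0],0],[[0,0,-3.0],0],[[0,0,-2.5],0],[[0,0,-1.2],0],[[0,0,-0.9],0],[[0,0,0],0]]' && python3 -m pendant '[[[0,0,0],0],[[0,0,0],0],[[0,0,0],0],[[0,0,0],0],[[0,0,0],0],[[0,0,0],0]]' 0 25
```

```text
time_s: 2.45
ee_pos: [0.4982, 0.0631, 0.0503]
eef_rot: [-3.14, -0.001, 2.324]
force: [0.2, -0.5, 0.2]
grip_width: 0.0562
grip_force: 0.0
time_s: 2.95
ee_pos: [0.4995, 0.0621, 0.052]
eef_rot: [3.141, 0.0, 2.323]
force: [-1.7, -0.1, 6.1]
grip_width: 0.0254
grip_force: 30.1
```

```bash
python3 -m pendant '[[[0,0,0.5],0],[[0,0,0.5],0],[[0,0,0.5],0],[[0,0,0.1],0],[[0,0,0],0],[[0,0,0],0]]' 
python3 - <<'E'
import numpy as np
# arc deltas from left 133deg to middle 183 about axis, 10 rows
a=np.array([.5774,-.0229]);R=.115
for i in range(11):
    f=np.radians(133)+i*.0873;print(i,((a+R*np.array([np.cos(f),np.sin(f)]))*100).round(2))
E
```

```text
time_s: 3.45
ee_pos: [0.4992, 0.0621, 0.0673]
eef_rot: [-3.142, 0.0, 2.323]
force: [2.2, -2.1, -6.8]
grip_width: 0.0255
grip_force: 25.0
0 [49.9   6.12]
1 [49.19  5.4 ]
2 [48.56  4.63]
3 [47.99  3.8 ]
4 [47.49  2.93]
5 [47.08  2.02]
6 [46.74  1.07]
7 [46.49  0.1 ]
8 [46.33 -0.89]
9 [46.25 -1.89]
10 [46.26 -2.9 ]
```

```bash
python3 -m pendant '[[[-0.71,-0.72,0],0.087],[[-0.63,-0.77,0],0.087],[[-0.57,-0.83,0],0.087],[[-0.50,-0.87,0],0.087],[[-0.41,-0.91,0],0.087],[[-0.34,-0.95,0],0.087],[[-0.25,-0.97,0],0.087],[[-0.16,-0.99,0],0.087],[[-0.08,-1.0,0],0.087],[[0.01,-1.01,0],0.090],[[0,0,0],0],[[0,0,0],0]]'
python3 - <<'E'
from h import *
for n in('top','side'):
    c=snap(n,n+'3.png');print(proj(c,[.4626,-.029,.08]))
    if n=='side': cv2.imwrite('pics/side3c.png',cv2.resize(c['color'][160:260,250:400,::-1],None,fx=5,fy=5,interpolation=cv2.INTER_CUBIC))
E
```

```text
time_s: 4.45
ee_pos: [0.462, -0.0281, 0.0669]
eef_rot: [3.141, -0.002, -3.09]
force: [-4.5, -1.6, -7.8]
grip_width: 0.0256
grip_force: 25.0
[321.65117682 215.14212205]
[307.28822654 205.95309628]
```

View pics/side3c.png

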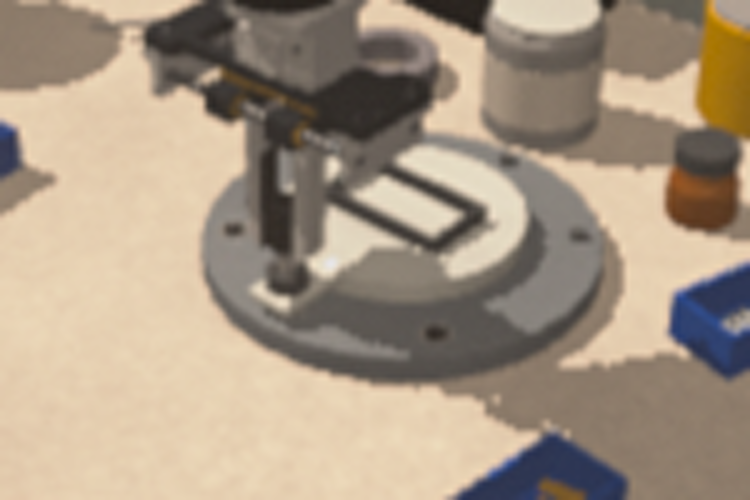

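The head turned with the knob over the middle hole (arm at crop (285,285)). Lowering the pin now.

```bash
python3 -m pendant '[[[0,0,-0.4],0],[[0,0,-0.4],0],[[0,0,-0.4],0],[[0,0,-0.4],0],[[0,0,0],0],[[0,0,0],0]]'
```

```text
time_s: 5.05
ee_pos: [0.4623, -0.0275, 0.0519]
eef_rot: [3.142, -0.001, -3.089]
force: [-10.1, -2.2, 6.4]
grip_width: 0.0256
grip_force: 30.8
```

```bash
python3 -m pendant '[[[0,0,0],0],[[0,0,0],0],[[0,0,0],0],[[0,0,2],0],[[0,0,3],0],[[0,0,3.5],0],[[0,0,3.5],0],[[0,0,0],0]]' 0.6
python3 - <<'E'
from h import *
s=snap('side');print(dark(s,307,208,16,60))
for z in(.055,.064,.074): print(z,proj(s,[.4626,-.029,z]))
cv2.imwrite('pics/side4c.png',cv2.resize(s['color'][170:250,270:390,::-1],None,fx=6,fy=6,interpolation=cv2.INTER_CUBIC))
E
```

```text
time_s: 5.72
ee_pos: [0.4655, -0.0281, 0.1779]
eef_rot: [-3.14, 0.01, -3.088]
force: [0.4, -0.4, 0.6]
grip_width: 0.056
grip_force: 0.0
[(array([306.62962963, 208.66666667]), np.int32(54), array([ 6, 10], dtype=int32))]
0.055 [307.3845062  212.44171917]
0.064 [307.35010479 210.12328784]
0.074 [307.31153988 207.52426347]
```

View pics/side4c.png

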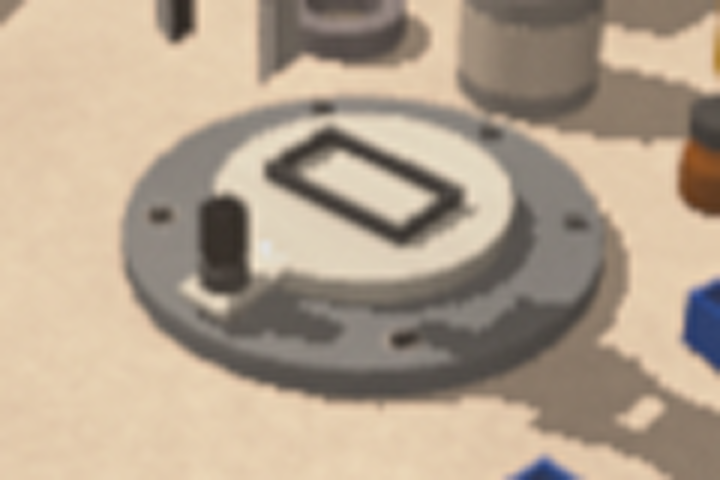

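The knob spans crop rows 195–290, giving a centre at z≈0.064, so the pin is home in the middle hole. Next is the tray at (396,230).

```bash
python3 -m pendant '[[[-0.66,-3.35,-1.0],-0.014],[[-0.66,-3.35,-1.0],-0.014],[[-0.66,-3.35,-1.0],-0.014],[[-0.66,-3.35,-1.0],-0.014],[[-0.66,-3.35,-1.0],-0.014],[[-0.66,-3.35,-1.0],-0.014],[[-0.66,-3.35,-1.0],-0.014],[[0,0,0],0],[[0,0,0],0],[[0,0,0],0]]' 1
python3 - <<'E'
from h import *
c=snap('top');s=snap('side');bs=bluehulls(s);print(ctrl.get_obs()['ee_pos'])
for m,st,ce in bluehulls(c):
    if st[4]>900: continue
    p=ray(c,*ce,.025);print(ce.round(),st[4],np.round(fit([(c,m)],p[0],p[1]),4))
for b in bs:
    if b[1][4]<700:p=ray(s,*b[2],.02);print('s',b[2].round(),b[1][4],np.round(fit([(s,b[0])],p[0],p[1]),4))
E
```

```text
time_s: 6.6
ee_pos: [0.4166, -0.2619, 0.1008]
eef_rot: [3.141, -0.001, 3.097]
force: [0.2, 0.2, 0.0]
grip_width: 0.094
grip_force: 0.0
[ 0.41699753 -0.26155102  0.10144777]
[389. 151.] 361 [ 0.6713 -0.2487 -0.2394  0.0187]
[225. 231.] 353 [0.413  0.2746 3.2475 0.0399]
s [ 18. 198.] 172 [-0.1436  0.8309 -1.5137  0.4799]
s [402. 222.] 477 [ 0.669  -0.251   3.0702  0.116 ]
s [355. 263.] 504 [ 0.4187 -0.2619  3.1791  0.0942]
```

```bash
python3 -m pendant '[[[0.2,0,-2.8],0],[[0,0,-2.8],0],[[0,0,-2.0],0],[[0,0,-1.3],0],[[0,0,0],0]]' && python3 -m pendant '[[[0,0,0],0],[[0,0,0],0],[[0,0,0],0],[[0,0,0],0],[[0,0,0],0]]' 0 20
```

```text
time_s: 7.12
ee_pos: [0.418, -0.2608, 0.0104]
eef_rot: [3.14, -0.003, 3.099]
force: [-0.7, -0.1, 0.3]
grip_width: 0.0939
grip_force: 0.0
time_s: 7.53
ee_pos: [0.4189, -0.2627, 0.0131]
eef_rot: [-3.141, 0.001, 3.098]
force: [0.5, -0.6, -1.0]
grip_width: 0.0642
grip_force: 0.0
```

```bash
python3 -m pendant '[[[0,0,2],0],[[0,0,3.5],0],[[0,0,3.5],0],[[0,0,3.5],0],[[0,0,0],0]]' 0 20
```

```text
time_s: 7.95
ee_pos: [0.4207, -0.2641, 0.1441]
eef_rot: [-3.136, 0.008, 3.098]
force: [0.4, -1.1, 1.8]
grip_width: 0.0307
grip_force: 0.0
```

The fingers had not finished closing when I lifted, so I'll reopen, re-measure and repeat with more closing time.

```bash
python3 -m pendant '[[[0,0,0],0],[[0,0,0],0],[[0,0,0],0],[[0,0,0],0],[[0,0,0],0],[[0,0,0],0],[[0,0,0],0]]' 1
python3 - <<'E'
from h import *
s=snap('side');bs=bluehulls(s);print(ctrl.get_obs()['ee_pos'])
for b in bs:
    if b[1][4]<700 and b[2][0]>100:p=ray(s,*b[2],.02);print('s',b[2].round(),b[1][4],np.round(fit([(s,b[0])],p[0],p[1]),4))
cv2.imwrite('pics/side5c.png',cv2.resize(s['color'][200:320,290:440,::-1],None,fx=5,fy=5))
E
```

```text
time_s: 8.53
ee_pos: [0.4185, -0.2625, 0.1371]
eef_rot: [3.141, -0.001, 3.098]
force: [-0.7, 0.3, -0.5]
grip_width: 0.0739
grip_force: 0.0
[ 0.41857018 -0.26251093  0.1371746 ]
s [401. 222.] 522 [ 0.6699 -0.248  -0.1646  0.0766]
s [352. 260.] 473 [ 0.4181 -0.2534  0.0326  0.0836]
```

View pics/side5c.png

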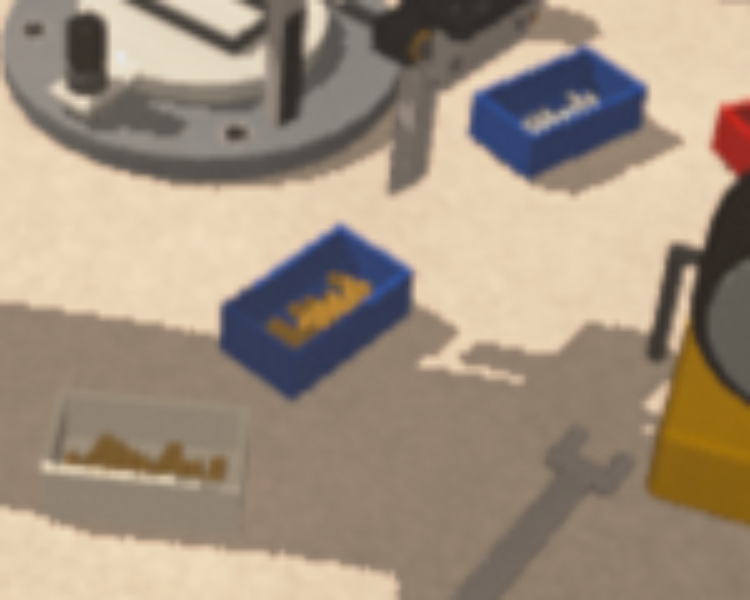

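Tray at crop (318,310) is upright and nudged a few mm. Descending again with enough closing rows.

```bash
python3 -m pendant '[[[0,0.6,-0.5],0.03],[[0,0,-1],0],[[0,0,-1],0],[[0,0,-2],0],[[0,0,-2.5],0],[[0,0,-2.5],0],[[0,0,-2],0],[[0,0,-1],0],[[0,0,0],0],[[0,0,0],0]]' 1 && python3 -m pendant '[[[0,0,0],0],[[0,0,0],0],[[0,0,0],0],[[0,0,0],0],[[0,0,0],0],[[0,0,0],0],[[0,0,0],0],[[0,0,0],0],[[0,0,0],0],[[0,0,0],0]]' 0 20
```

```text
time_s: 9.42
ee_pos: [0.4186, -0.2565, 0.0124]
eef_rot: [3.141, -0.001, 3.128]
force: [-0.0, 0.1, 0.5]
grip_width: 0.0936
grip_force: 0.0
time_s: 10.25
ee_pos: [0.4187, -0.2565, 0.0126]
eef_rot: [3.141, 0.0, 3.128]
force: [-1.1, 2.8, 5.8]
grip_width: 0.056
grip_force: 20.0
```

```bash
python3 -m pendant '[[[0,0,2.5],0],[[0,0,4],0],[[0,0,4],0],[[1.14,1.58,0],-0.1075],[[1.14,1.58,0],-0.1075],[[1.14,1.58,0],-0.1075],[[1.14,1.58,0],-0.1075],[[1.14,1.58,0],-0.1075],[[1.14,1.58,0],-0.1075],[[1.14,1.58,0],-0.1075],[[1.14,1.58,0],-0.1075],[[1.14,1.58,0],-0.1075],[[1.14,1.58,0],-0.1075],[[1.14,1.58,0],-0.1075],[[1.14,1.58,0],-0.1075],[[1.14,1.58,0],-0.1075],[[1.1,1.58,0],-0.1075]]' 0 20 && python3 -m pendant '[[[0,0,0],0],[[0,0,0],0],[[0,0,0],0]]'
cat >> h.py <<'E'
def trayz(views,z0,x,y):
    return np.round(fit(views,x,y,z0),4)
def near(c,p,r=25):
    q=proj(c,p);return [b for b in bluehulls(c,(int(q[0]-40),int(q[1]-40),int(q[0]+40),int(q[1]+40)),40) if np.hypot(*(b[2]-q))<r]
E
python3 - <<'E'
from h import *
o=ctrl.get_obs();e=o['ee_pos'];z0=e[2]-.0126;print(e,z0)
for n in('side','top'):
    c=snap(n,n+'6.png')
    for b in near(c,[e[0],e[1],z0+.02]): print(n,b[1],b[2],trayz([(c,b[0])],z0,e[0],e[1]))
E
```

```text
time_s: 11.67
ee_pos: [0.5782, -0.0345, 0.117]
eef_rot: [-3.141, 0.0, 1.617]
force: [0.2, -0.3, -1.3]
grip_width: 0.0558
grip_force: 20.0
time_s: 11.92
ee_pos: [0.5774, -0.0358, 0.1171]
eef_rot: [-3.141, 0.0, 1.625]
force: [1.3, -0.1, -0.8]
grip_width: 0.0557
grip_force: 20.0
[ 0.57740904 -0.0357796   0.11705619] 0.10445619255699688
side [331 171  20  23 306] [339.19934641 182.36601307] [ 0.5913 -0.0496  0.7663  0.2759]
```

```bash
python3 - <<'E'
from h import *
s=cv2.imread('pics/side6.png');e=np.array([.5774,-.0358]);z0=.1045
S_=dict(np.load('x.npz')) if 0 else None
c=snap('side')
im=s[140:250,270:400].copy();im=cv2.resize(im,None,fx=5,fy=5,interpolation=cv2.INTER_CUBIC)
P=[proj(c,k) for k in corners(e[0],e[1],1.62,z0)]
for p in P: cv2.circle(im,tuple(int(v) for v in (p-[270,140]+.5)*5),3,(0,255,0),-1)
cv2.imwrite('pics/side6c.png',im)
E
```

```text
(no output)
```

View pics/side6c.png

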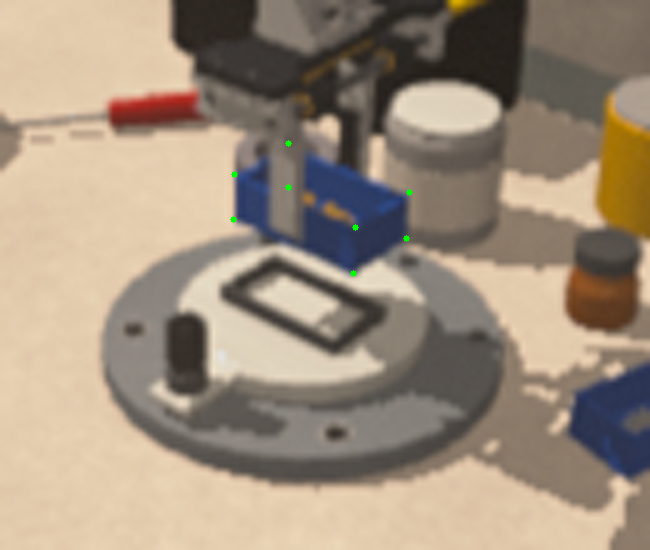

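The predicted tray corners (green) coincide with the held tray, so it is centred and level over the dock at crop (305,305). Lowering.

```bash
python3 -m pendant '[[[0,0,-1.5],0],[[0,0,-1.5],0],[[0,0,-1.2],0],[[0,0,-0.7],0],[[0,0,-0.4],0],[[0,0,-0.2],0],[[0,0,0],0],[[0,0,0],0],[[0,0,0],0]]'
```

```text
time_s: 12.82
ee_pos: [0.5781, -0.0354, 0.063]
eef_rot: [3.141, 0.0, 1.623]
force: [-0.7, -0.3, -1.2]
grip_width: 0.0558
grip_force: 20.0
```

```bash
python3 -m pendant '[[[0,0,-0.15],0],[[0,0,-0.1],0],[[0,0,0],0],[[0,0,0],0]]' && python3 -m pendant '[[[0,0,0],0],[[0,0,0],0],[[0,0,0],0],[[0,0,0],0],[[0,0,0],0],[[0,0,0],0],[[0,0,0],0],[[0,0,3],0],[[0,0,4],0],[[0,0,4],0],[[0,0,0],0]]' 1
python3 - <<'E'
from h import *
c=snap('top');s=snap('side');e=ctrl.get_obs()['ee_pos'];print(e)
for n,k in(('t',c),('s',s)):
    for b in bluehulls(k):
        if b[1][4]<800 and b[2][0]>100: p=ray(k,*b[2],.02 if b[2][1]<0 else .025);print(n,b[2].round(),b[1][4],np.round(fit([(k,b[0])],p[0],p[1]),4))
    for b in near(k,[.578,-.035,.07]): print('dock',n,b[1][4],trayz([(k,b[0])],.048,.578,-.035))
im=cv2.resize(s['color'][140:250,270:400,::-1],None,fx=5,fy=5,interpolation=cv2.INTER_CUBIC)
for q in corners(.578,-.035,1.623,.048): cv2.circle(im,tuple(int(v) for v in (proj(s,q)-[270,140]+.5)*5),3,(0,255,0),-1)
cv2.imwrite('pics/side7c.png',im)
E
```

```text
time_s: 13.15
ee_pos: [0.5781, -0.0354, 0.0606]
eef_rot: [3.141, 0.0, 1.623]
force: [-0.7, 0.8, 5.4]
grip_width: 0.0555
grip_force: 20.0
time_s: 14.07
ee_pos: [0.5805, -0.0356, 0.1779]
eef_rot: [3.131, 0.002, 1.623]
force: [-0.2, -1.1, 0.7]
grip_width: 0.0939
grip_force: 0.0
[ 0.57838976 -0.03541488  0.17135048]
t [389. 151.] 349 [ 0.6713 -0.2484 -0.2444  0.0258]
t [226. 231.] 366 [0.413  0.2746 3.2457 0.0307]
s [182. 155.] 465 [0.3935 0.6352 0.6536 0.5221]
s [333. 196.] 489 [ 0.6317  0.0123 -1.4937  0.067 ]
s [401. 222.] 482 [ 0.671  -0.249   2.9705  0.104 ]
dock s 489 [ 0.5761 -0.0332 -1.5374  0.0665]
```

View pics/side7c.png

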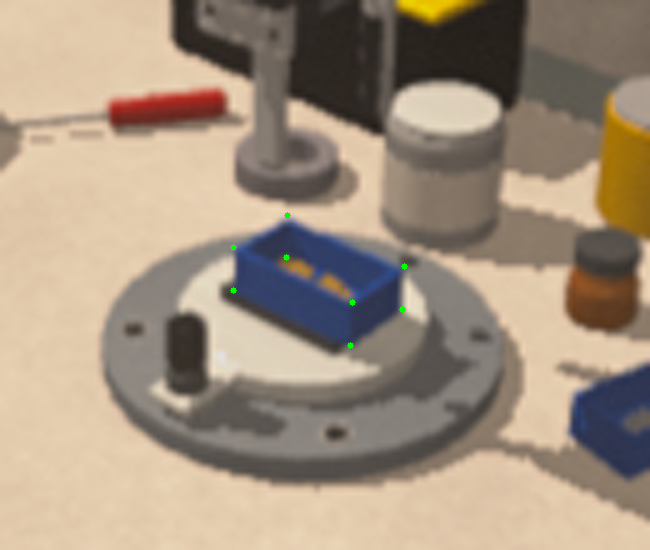

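Tray 1 is seated on the dock, showing a strip of dock at its left end (crop (240,295)). Next is the tray at (389,151).

```bash
python3 -m pendant '[[[0.78,-1.78,-0.4],0.1065],[[0.78,-1.78,-0.4],0.1065],[[0.78,-1.78,-0.4],0.1065],[[0.78,-1.78,-0.4],0.1065],[[0.78,-1.78,-0.4],0.1065],[[0.78,-1.78,-0.4],0.1065],[[0.78,-1.78,-0.4],0.1065],[[0.78,-1.78,-0.4],0.1065],[[0.78,-1.78,-0.4],0.1065],[[0.78,-1.78,-0.4],0.1065],[[0.78,-1.78,-0.4],0.1065],[[0.78,-1.78,-0.4],0.1065],[[0,0,0],0],[[0,0,0],0],[[0,0,0],0]]' 1
python3 - <<'E'
from h import *
s=snap('side');print(ctrl.get_obs()['ee_pos'])
for b in near(s,[.671,-.249,.02]): print(b[1][4],trayz([(s,b[0])],0,.671,-.249))
E
```

```text
time_s: 15.42
ee_pos: [0.671, -0.2482, 0.1208]
eef_rot: [3.141, -0.002, 2.899]
force: [-0.4, 0.4, -0.5]
grip_width: 0.0936
grip_force: 0.0
[ 0.67118431 -0.24803546  0.12145131]
520 [ 0.6699 -0.2481 -0.1635  0.0797]
```

```bash
python3 -m pendant '[[[0,0,-2],0],[[0,0,-3],0],[[0,0,-3],0],[[0,0,-1.9],0],[[0,0,-1],0],[[0,0,0],0],[[0,0,0],0],[[0,0,0],0]]' 1 && python3 -m pendant '[[[0,0,0],0],[[0,0,0],0],[[0,0,0],0],[[0,0,0],0],[[0,0,0],0],[[0,0,0],0],[[0,0,0],0],[[0,0,0],0],[[0,0,0],0],[[0,0,0],0]]' 0 20
```

```text
time_s: 16.13
ee_pos: [0.6723, -0.2491, 0.015]
eef_rot: [-3.141, 0.003, 2.901]
force: [-0.4, -0.2, 0.2]
grip_width: 0.094
grip_force: 0.0
time_s: 16.97
ee_pos: [0.6715, -0.2489, 0.013]
eef_rot: [3.142, 0.0, 2.901]
force: [-0.7, -0.8, 1.9]
grip_width: 0.0559
grip_force: 20.0
```

```bash
python3 -m pendant '[[[0,0,2.2],0],[[0,0,4],0],[[0,0,4],0],[[0,0,3.5],0],[[-0.73,1.83,0],-0.0983],[[-0.73,1.83,0],-0.0983],[[-0.73,1.83,0],-0.0983],[[-0.73,1.83,0],-0.0983],[[-0.73,1.83,0],-0.0983],[[-0.73,1.83,0],-0.0983],[[-0.73,1.83,0],-0.0983],[[-0.73,1.83,0],-0.0983],[[-0.73,1.83,0],-0.0983],[[-0.73,1.83,0],-0.0983],[[-0.73,1.83,0],-0.0983],[[-0.73,1.83,0],-0.0983],[[-0.71,1.83,0],-0.0983]]' 0 20 && python3 -m pendant '[[[0,0,0],0],[[0,0,0],0],[[0,0,0],0]]'
python3 - <<'E'
from h import *
o=ctrl.get_obs();e=o['ee_pos'];z0=e[2]-.013;s=snap('side');print(e)
im=cv2.resize(s['color'][120:250,270:400,::-1],None,fx=4.5,fy=4.5,interpolation=cv2.INTER_CUBIC)
for q in corners(e[0],e[1],1.623,z0): cv2.circle(im,tuple(int(v) for v in (proj(s,q)-[270,120]+.5)*4.5),3,(0,255,0),-1)
cv2.imwrite('pics/side8c.png',im)
E
```

```text
time_s: 18.38
ee_pos: [0.5762, -0.0102, 0.1498]
eef_rot: [-3.141, 0.0, 1.618]
force: [-0.0, -0.2, -2.3]
grip_width: 0.0555
grip_force: 20.0
time_s: 18.63
ee_pos: [0.5769, -0.0115, 0.1499]
eef_rot: [3.141, 0.0, 1.625]
force: [0.3, 0.2, -1.5]
grip_width: 0.0558
grip_force: 20.0
[ 0.57693559 -0.01152635  0.14994797]
```

View pics/side8c.png

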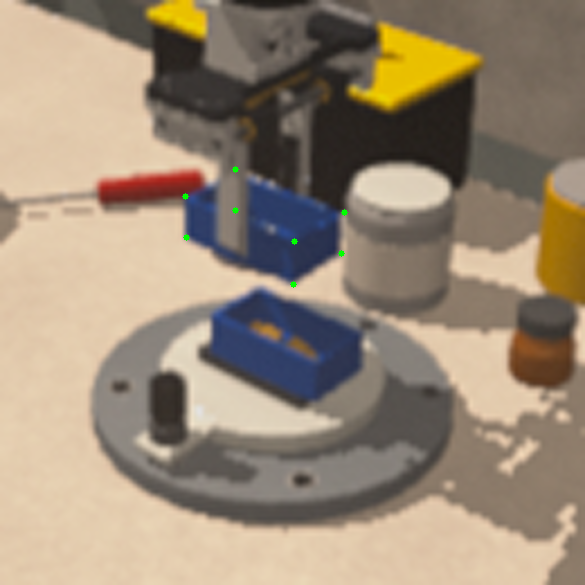

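The held tray's corners match the prediction at crop (265,230), shifted to the left over tray 1. Lowering.

```bash
python3 -m pendant '[[[0,0,-1.5],0],[[0,0,-1.5],0],[[0,0,-1.2],0],[[0,0,-0.6],0],[[0,0,-0.4],0],[[0,0,-0.15],0],[[0,0,-0.1],0],[[0,0,0],0],[[0,0,0],0],[[0,0,0],0]]'
```

```text
time_s: 19.52
ee_pos: [0.5769, -0.011, 0.0959]
eef_rot: [3.141, 0.0, 1.623]
force: [-0.0, 0.1, -1.4]
grip_width: 0.056
grip_force: 20.0
```

```bash
python3 -m pendant '[[[0,0,-0.1],0],[[0,0,-0.05],0],[[0,0,0],0],[[0,0,0],0]]'; python3 -m pendant '[[[0,0,0],0],[[0,0,0],0],[[0,0,0],0],[[0,0,0],0],[[0,0,0],0],[[0,0,0],0],[[0,0,0],0],[[0,0,3],0],[[0,0,4],0],[[0,0,3],0],[[0,0,0],0]]' 1
python3 - <<'E'
from h import *
c=snap('top');s=snap('side')
for k in(c,s):
  for b in bluehulls(k):
    if b[1][4]<1200 and b[2][0]>100: print(b[1],b[2].round(1))
for b in near(c,[.413,.2746,.02]): print(trayz([(c,b[0])],0,.413,.2746))
im=cv2.resize(s['color'][140:250,270:400,::-1],None,fx=5,fy=5,interpolation=cv2.INTER_CUBIC)
for q in corners(.5769,-.011,1.623,.082): cv2.circle(im,tuple(int(v) for v in (proj(s,q)-[270,140]+.5)*5),3,(0,255,0),-1)
cv2.imwrite('pics/side9c.png',im)
E
```

```text
time_s: 19.85
ee_pos: [0.577, -0.011, 0.0949]
eef_rot: [3.141, 0.0, 1.623]
force: [-2.4, 1.0, 6.9]
grip_width: 0.0557
grip_force: 20.0
time_s: 20.77
ee_pos: [0.5788, -0.0112, 0.2005]
eef_rot: [3.132, 0.001, 1.623]
force: [-0.0, -0.1, -0.3]
grip_width: 0.0938
grip_force: 0.0
[216 216  21  33 366] [225.6 231.5]
[166 132  29  45 615] [179.2 154.6]
[312 173  38  35 832] [330.2 190. ]
[0.413  0.2746 0.1046 0.0307]
```

View pics/side9c.png

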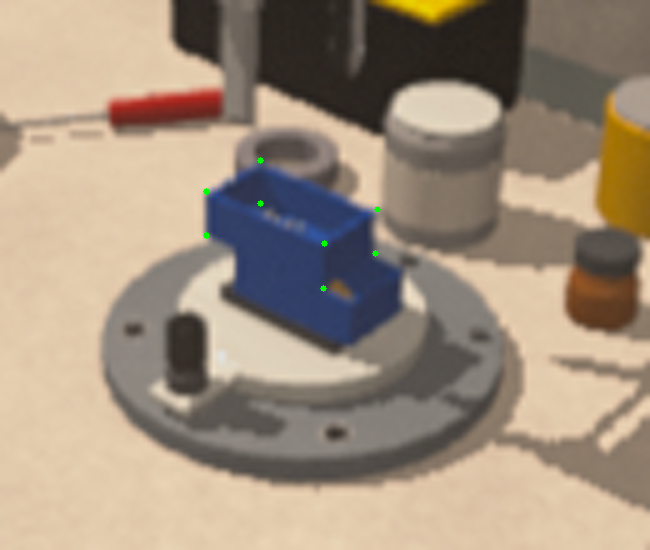

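Tray 2 sits properly, with its foot in tray 1 and an open strip at right (crop (345,290)). Now the third tray at (226,231).

```bash
python3 -m pendant '[[[-1.17,2.04,0],0.116],[[-1.17,2.04,0],0.116],[[-1.17,2.04,0],0.116],[[-1.17,2.04,-0.6],0.116],[[-1.17,2.04,-0.7],0.116],[[-1.17,2.04,-0.7],0.116],[[-1.17,2.04,-0.7],0.116],[[-1.17,2.04,-0.7],0.116],[[-1.17,2.04,-0.7],0.116],[[-1.17,2.04,-0.7],0.116],[[-1.17,2.04,-0.7],0.116],[[-1.17,2.04,-0.7],0.116],[[-1.17,2.04,-0.7],0.116],[[-1.17,2.04,-0.7],0.115],[[0,0,0],0],[[0,0,0],0],[[0,0,0],0]]' 1
python3 - <<'E'
from h import *
s=snap('side');print(ctrl.get_obs()['ee_pos'])
for b in near(s,[.413,.2746,.02]): print(b[1],b[2],trayz([(s,b[0])],0,.413,.2746))
E
```

```text
time_s: 22.28
ee_pos: [0.4129, 0.274, 0.1173]
eef_rot: [-3.141, -0.001, -3.04]
force: [-0.9, -0.6, 0.3]
grip_width: 0.0943
grip_force: 0.0
[0.41320907 0.2738112  0.11762171]
```

```bash
python3 -m pendant '[[[0,0,-2],0],[[0,0,-3],0],[[0,0,-3],0],[[0,0,-1.5],0],[[0,0,-1],0],[[0,0,0],0],[[0,0,0],0],[[0,0,0],0]]' 1 && python3 -m pendant '[[[0,0,0],0],[[0,0,0],0],[[0,0,0],0],[[0,0,0],0],[[0,0,0],0],[[0,0,0],0],[[0,0,0],0],[[0,0,0],0],[[0,0,0],0],[[0,0,0],0]]' 0 20
python3 - <<'E'
from h import *
s=snap('side');im=cv2.resize(s['color'][150:230,180:290,::-1],None,fx=5,fy=5,interpolation=cv2.INTER_CUBIC)
e=ctrl.get_obs()['ee_pos']
for q in corners(e[0],e[1],.1046,0): cv2.circle(im,tuple(int(v) for v in (proj(s,q)-[180,150]+.5)*5),3,(0,255,0),-1)
cv2.imwrite('pics/side10c.png',im)
E
```

```text
time_s: 23.0
ee_pos: [0.4137, 0.2747, 0.0141]
eef_rot: [3.141, 0.002, -3.038]
force: [-0.9, 0.1, 0.3]
grip_width: 0.0943
grip_force: 0.0
time_s: 23.83
ee_pos: [0.413, 0.2746, 0.013]
eef_rot: [3.142, 0.0, -3.037]
force: [0.7, 1.2, 2.5]
grip_width: 0.056
grip_force: 20.0
```

View pics/side10c.png

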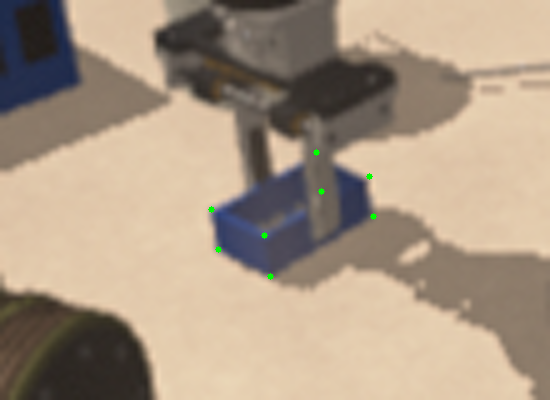

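Tray 3 is gripped centrally, with the dots on its corners. Carrying it to the stack.

```bash
python3 -m pendant '[[[0,0,2.2],0],[[0,0,4],0],[[0,0,4],0],[[0,0,4],0],[[0,0,3],0],[[1.18,-2.21,0],-0.116],[[1.18,-2.21,0],-0.116],[[1.18,-2.21,0],-0.116],[[1.18,-2.21,0],-0.116],[[1.18,-2.21,0],-0.116],[[1.18,-2.21,0],-0.116],[[1.18,-2.21,0],-0.116],[[1.18,-2.21,0],-0.116],[[1.18,-2.21,0],-0.116],[[1.18,-2.21,0],-0.116],[[1.18,-2.21,0],-0.116],[[1.18,-2.21,0],-0.116],[[1.18,-2.21,0],-0.116],[[1.16,-2.23,0],-0.115]]' 0 20 && python3 -m pendant '[[[0,0,0],0],[[0,0,0],0],[[0,0,0],0]]'
python3 - <<'E'
from h import *
o=ctrl.get_obs();e=o['ee_pos'];z0=e[2]-.013;s=snap('side');print(e)
# compare silhouettes of held tray: visible blue extents vs predicted
P=np.array([proj(s,q) for q in corners(e[0],e[1],1.623,z0)]);print('pred',P.min(0),P.max(0))
x0,y0=(P.min(0)-8).astype(int);x1,y1=(P.max(0)+4).astype(int)
im=s['color'][y0:y1,x0:x1].astype(int);m=(im[...,2]>1.7*im[...,0])&(im[...,2]>1.25*im[...,1])&(im[...,2]>40)
v,u=np.nonzero(m);print('seen',u.min()+x0,v.min()+y0,u.max()+x0,v.max()+y0)
P2=np.array([proj(s,q) for q in corners(.5769,-.011,1.623,.082)]);print('tray2',P2.min(0),P2.max(0))
E
```

```text
time_s: 25.47
ee_pos: [0.5782, -0.0362, 0.1845]
eef_rot: [-3.141, -0.0, 1.617]
force: [-0.2, 0.7, -1.7]
grip_width: 0.0555
grip_force: 20.0
time_s: 25.72
ee_pos: [0.5776, -0.0347, 0.1845]
eef_rot: [-3.141, -0.0, 1.624]
force: [-0.0, 0.7, -1.4]
grip_width: 0.0559
grip_force: 20.0
[ 0.57760506 -0.03473678  0.18454174]
pred [316.11511794 149.86324407] [352.35566006 175.53191842]
seen 313 152 350 178
tray2 [310.79274463 171.61140696] [345.07883585 197.22447663]
```

```bash
python3 -m pendant '[[[0,0,-1.5],0],[[0,0,-1.5],0],[[0,0,-1.2],0],[[0,0,-0.6],0],[[0,0,-0.3],0],[[0,0,-0.2],0],[[0,0,-0.1],0],[[0,0,0],0],[[0,0,0],0]]' && python3 -m pendant '[[[0,0,-0.1],0],[[0,0,-0.05],0],[[0,0,0],0],[[0,0,0],0]]'
```

```text
time_s: 26.52
ee_pos: [0.5781, -0.0351, 0.1314]
eef_rot: [3.141, 0.0, 1.623]
force: [0.0, 0.2, -1.6]
grip_width: 0.056
grip_force: 20.0
time_s: 26.85
ee_pos: [0.5779, -0.0351, 0.1295]
eef_rot: [3.142, -0.0, 1.623]
force: [0.9, 0.3, -1.1]
grip_width: 0.056
grip_force: 20.0
```

```bash
python3 -m pendant '[[[0,0,-0.06],0],[[0,0,0],0],[[0,0,0],0]]'; python3 -m pendant '[[[0,0,0],0],[[0,0,0],0],[[0,0,0],0],[[0,0,0],0],[[0,0,0],0],[[0,0,0],0],[[0,0,0],0],[[0,0,2],0],[[0,0,2],0],[[0,0,3],0],[[0,0,3],0],[[0,0,0],0],[[0,0,0],0]]' 1
python3 - <<'E'
from h import *
s=snap('side')
im=cv2.resize(s['color'][120:250,270:400,::-1],None,fx=4.5,fy=4.5,interpolation=cv2.INTER_CUBIC)
for q in corners(.578,-.0351,1.623,.116): cv2.circle(im,tuple(int(v) for v in (proj(s,q)-[270,120]+.5)*4.5),3,(0,255,0),-1)
cv2.imwrite('pics/side11c.png',im)
E
```

```text
time_s: 27.1
ee_pos: [0.578, -0.0351, 0.129]
eef_rot: [3.141, 0.0, 1.623]
force: [-1.0, -0.4, 0.9]
grip_width: 0.0558
grip_force: 20.0
time_s: 28.18
ee_pos: [0.5784, -0.0351, 0.2302]
eef_rot: [3.139, 0.001, 1.623]
force: [-0.3, -0.4, -1.8]
grip_width: 0.0937
grip_force: 0.0
```

View pics/side11c.png

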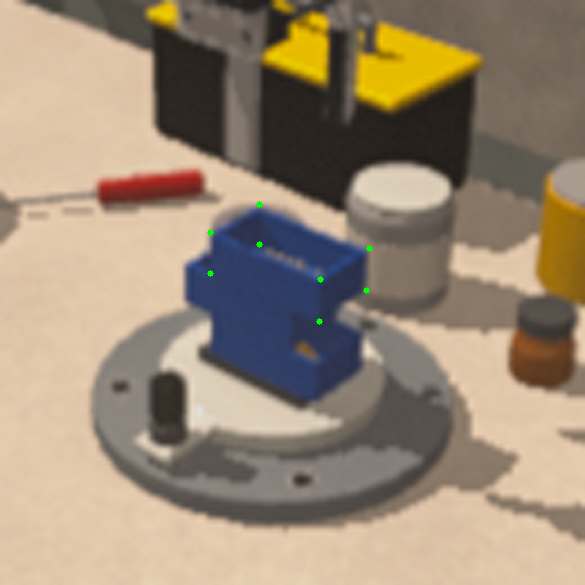

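The stack of three is seated and staggered, with open strips at crop (195,270) and (335,335). Now back to the knob with yaw ≈0.05.

```bash
python3 -m pendant '[[[-0.83,0.047,0],-0.1124],[[-0.83,0.047,0],-0.1124],[[-0.83,0.047,0],-0.1124],[[-0.83,0.047,0],-0.1124],[[-0.83,0.047,0],-0.1124],[[-0.83,0.047,0],-0.1124],[[-0.83,0.047,0],-0.1124],[[-0.83,0.047,0],-0.1124],[[-0.83,0.047,0],-0.1124],[[-0.83,0.047,0],-0.1124],[[-0.83,0.047,0],-0.1124],[[-0.83,0.047,0],-0.1124],[[-0.83,0.047,0],-0.1124],[[-0.78,0.047,0],-0.1124],[[0,0,0],0],[[0,0,0],0],[[0,0,0],0]]' 0.6
python3 - <<'E'
from h import *
o=ctrl.get_obs();print(o['ee_pos'],o['eef_rot'],o['qpos'].round(2))
E
```

```text
time_s: 29.65
ee_pos: [0.4624, -0.0285, 0.2283]
eef_rot: [-3.141, 0.001, 0.053]
force: [-0.3, 0.7, 0.3]
grip_width: 0.0564
grip_force: 0.0
[ 0.4623802  -0.02848373  0.22826558] [-3.14140342e+00  8.81689969e-04  5.30110202e-02] [-0.14  0.09  1.72  0.    1.33  1.38]
```

```bash
python3 -m pendant '[[[0,0,-3.5],0],[[0,0,-3.5],0],[[0,0,-3.5],0],[[0,0,-3],0],[[0,0,-2.3],0],[[0,0,-1.2],0],[[0,0,-0.6],0],[[0,0,0],0],[[0,0,0],0]]' && python3 -m pendant '[[[0,0,0],0],[[0,0,0],0],[[0,0,0],0],[[0,0,0],0],[[0,0,0],0],[[0,0,0],0],[[0,0,0],0],[[0,0,0],0]]' 0 25
python3 - <<'E'
import numpy as np
a=np.array([57.74,-2.29]);R=11.5;p=None
for i in range(16):
    f=np.radians(183)+i*.8727/15;q=a+R*np.array([np.cos(f),np.sin(f)])
    if i:print((q-p).round(2).tolist())
    p=q
print(q)
E
```

```text
time_s: 30.4
ee_pos: [0.4626, -0.0285, 0.0532]
eef_rot: [3.142, -0.0, 0.051]
force: [1.1, 0.0, 0.4]
grip_width: 0.0561
grip_force: 0.0
time_s: 31.07
ee_pos: [0.4624, -0.0285, 0.0531]
eef_rot: [3.142, -0.0, 0.049]
force: [-1.4, 0.1, 5.4]
grip_width: 0.0252
grip_force: 25.0
[0.05, -0.67]
[0.09, -0.66]
[0.13, -0.66]
[0.17, -0.65]
[0.21, -0.64]
[0.24, -0.62]
[0.28, -0.61]
[0.31, -0.59]
[0.35, -0.57]
[0.38, -0.55]
[0.41, -0.53]
[0.44, -0.5]
[0.47, -0.48]
[0.5, -0.45]
[0.52, -0.42]
[ 50.81945212 -11.47455318]
```

```bash
python3 -m pendant '[[[0,0,0.5],0],[[0,0,0.5],0],[[0,0,0.5],0],[[0,0,0.1],0],[[0,0,0],0],[[0,0,0],0]]' && python3 -m pendant '[[[0.02,-0.33,0],0.029],[[0.03,-0.34,0],0.029],[[0.09,-0.66,0],0.058],[[0.13,-0.66,0],0.058],[[0.17,-0.65,0],0.058],[[0.21,-0.64,0],0.058],[[0.24,-0.62,0],0.058],[[0.28,-0.61,0],0.058],[[0.31,-0.59,0],0.058],[[0.35,-0.57,0],0.058],[[0.38,-0.55,0],0.058],[[0.41,-0.53,0],0.058],[[0.44,-0.50,0],0.058],[[0.47,-0.48,0],0.058],[[0.5,-0.45,0],0.058],[[0.26,-0.21,0],0.029],[[0.26,-0.21,0],0.029],[[0,0,0],0],[[0,0,0],0]]'
```

```text
time_s: 31.57
ee_pos: [0.4622, -0.0284, 0.0688]
eef_rot: [-3.142, -0.0, 0.049]
force: [4.0, -0.4, -7.2]
grip_width: 0.0254
grip_force: 25.0
time_s: 33.15
ee_pos: [0.5071, -0.1146, 0.0683]
eef_rot: [-3.14, 0.001, 0.918]
force: [-2.6, -3.4, -8.2]
grip_width: 0.0254
grip_force: 25.0
```

```bash
python3 -m pendant '[[[0,0,-0.4],0],[[0,0,-0.4],0],[[0,0,-0.4],0],[[0,0,-0.4],0],[[0,0,0],0],[[0,0,0],0]]'
```

```text
time_s: 33.65
ee_pos: [0.5078, -0.1148, 0.053]
eef_rot: [3.141, 0.0, 0.919]
force: [-3.2, -5.2, -2.1]
grip_width: 0.0254
grip_force: 25.0
```

```bash
python3 -m pendant '[[[0,0,0],0],[[0,0,0],0],[[0,0,0],0],[[0,0,0],0],[[0,0,0],0],[[0,0,2],0],[[0,0,3],0],[[0,0,4],0],[[0,0,4],0],[[0,0,4],0],[[-2,0,1],0],[[-3,0,0],0],[[-3,0,0],0],[[-3,0,0],0],[[-3,0,0],0],[[0,0,0],0],[[0,0,0],0]]' 0.6
python3 - <<'E'
from h import *
c=snap('top','top12.png');s=snap('side','side12.png')
k=[.5079,-.1145]
for n,cc in(('s',s),('t',c)):
    u,v=proj(cc,k+[.064]);print(n,'pred',u,v,[d for d in dark(cc,u,v,14,55)])
print('drawn10 pred',proj(s,k+[.074]))
f=3.623-np.pi+0;ax=np.array([.5774,-.0229]);th=1.623+.873;dy=np.array([np.cos(th),np.sin(th)])
im=cv2.resize(s['color'][120:250,270:400,::-1],None,fx=4.5,fy=4.5,interpolation=cv2.INTER_CUBIC)
for sg,z in((-1,.048),(1,.082),(-1,.116)):
    x,y=ax+sg*.012*dy
    P=np.array([proj(s,q) for q in corners(x,y,th,z)]);print(z,'pred ext',P.min(0).round(1),P.max(0).round(1))
m=((lambda i:(i[...,2]>1.7*i[...,0])&(i[...,2]>1.25*i[...,1])&(i[...,2]>40))(s['color'].astype(int)))
for r in range(150,225,4):
    u=np.nonzero(m[r,290:370])[0];print(r,(u.min()+290,u.max()+290,len(u)) if len(u) else None)
for b in bluehulls(c): print(b[1],b[2])
E
```

```text
time_s: 35.07
ee_pos: [0.3674, -0.1145, 0.2335]
eef_rot: [3.14, -0.001, 0.918]
force: [0.6, 0.2, -0.4]
grip_width: 0.0561
grip_force: 0.0
s pred 337.1584456992083 215.05914791409523 [(array([337.25      , 213.83928571]), np.int32(56), array([ 7, 11], dtype=int32))]
t pred 349.1551235290342 200.85662203783338 [(array([349.61403509, 200.50877193]), np.int32(57), array([ 8, 10], dtype=int32))]
drawn10 pred [337.26182775 212.43415796]
0.048 pred ext [317.7 183.8] [350.5 203.8]
0.082 pred ext [310.6 175.7] [343.8 195.8]
0.116 pred ext [317.7 166.2] [351.6 186.2]
150 None
154 None
158 None
162 None
166 None
170 (np.int64(321), np.int64(348), 28)
174 (np.int64(321), np.int64(350), 30)
178 (np.int64(321), np.int64(350), 30)
182 (np.int64(312), np.int64(350), 32)
186 (np.int64(312), np.int64(347), 33)
190 (np.int64(312), np.int64(345), 34)
194 (np.int64(314), np.int64(349), 36)
198 (np.int64(321), np.int64(349), 29)
202 (np.int64(322), np.int64(337), 16)
206 None
210 None
214 None
218 None
222 None
[301 153  39  46 624] [319.45833333 176.3974359 ]
[  46  226   69  116 1180] [ 83.15338983 279.37711864]
```

```bash
python3 -c "
from station import ctrl
print(ctrl.hand_in())"
```

```text
the job is handed in; nothing more can be done
None
```

The job is handed in: the three blue trays found are stacked and staggered on the dock with the bottom one shifted towards the lamp, and the stand is pinned in the right-hand (lamp-side) hole. My last camera check agreed with that, but the hand-in returned no verdict.

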